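Press the lid of the square sample tub shut

ROBOT

A 6-joint arm with a two-finger parallel gripper is mounted at the origin on the work surface. World frame = base frame: x ahead of the robot, y to its left, z up, the work surface at z = 0. Lengths are in mm, angles in rad, forces in N, time in s.
With the tool pointing down it reaches from about 325 to 875 mm from the base axis. Payload 4.4 kg.
Tool frame: the origin (TCP) lies on the centre line of the jaws, within the pads' length; the fingertips stand ahead of it and the grasp point (between the pads) lies 6 mm ahead of it (ctrl.tcp_to_tips is the z of the fingertips in the tool frame, in mm); z points along the fingers, y is the direction in which the jaws open and shut (so a half turn about z gives the same grasp; the last joint's range is limited). The gripper opens to 85 mm and grips with 20 to 120 N. Pads are 22 mm wide; open, the fingers measure 114 mm over their backs; the gripper's body (76 mm by 85 mm) begins 54 mm behind the grasp point. The pads swing forward as they close: fully open they stand 13 mm farther back than shut.
Start: joints at [-1.401, 0.207, 1.542, -0, 1.393, -0.15], TCP at [181.3, -545.672, 256.282] pointing down, gripper open.
Joint ranges: [-2.73, 2.73], [-0.86, 2.22], [0.23, 2.46], [-1.11, 4.25], [0.08, 2.63], [-2.82, 2.82]. Speed limits (rad/s): [2.79, 2.79, 3.14, 3.14, 3.14, 3.14].

INTERFACE

Orientations are given as a 3x3 rotation matrix whose columns are the frame's x, y, z axes.
In Python, from plant import ctrl, sensors, optics gives the robot as it stands. Calls block until the motion is done:
- ctrl.move_ptp(position, orientation): joint-space move of the TCP to a pose.
- ctrl.move_l(position, rot=None, vel=150, threshold=None): straight line of the TCP; rot=None keeps the orientation; vel is the mean speed in mm/s. With threshold (N) it stops when the force on the tool has changed by that much, and returns True; else False.
- ctrl.set_joints(angles): joint-space move.
- ctrl.gripper_to(opening, force=None): finger opening in mm; force is the grip in N (None keeps the last); returns when the fingers have stopped.
- ctrl.hold(seconds).
- ctrl.solve_ik(position, orientation): joint angles nearest the present ones, or None.
- sensors.read_state(): the state.
- optics.grab_frame(name): name is "side" or "top" or "wrist"; returns (picture, depth): 384x512x3 uint8, red, green, blue; 384x512 float32, mm along the optical axis (not along the pixel's ray), 0 where there is no reading.
- optics.camera_params(name): a dict with "mtx" (3x3 intrinsics, pixels), "R" (3x3) and "t" (3): a world point X has camera coordinates R X + t; the wrist camera has in their place "T_tool_cam" (4x4, takes a point from camera to tool coordinates, whose origin is the TCP and whose axes are the flange's). Camera axes: x right, y down, z forward; pixel columns grow to the right and rows downward; lengths in mm; the calibration is good to about 2 mm. A picture is of the moment at which its call begins: read the wrist's pose just before it. camera_params takes no time and is no camera call.
A pose or a line that the arm cannot do raises ctrl.MotionError and nothing moves.
- ctrl.finish_job(): hands the job in, once; it reports no verdict.
The state is a dict: "t": time; "q": joint angles; "qvel": joint speeds; "tau": joint torques, N m; "eef_pos": TCP position; "eef_rot": TCP orientation; "force": force on the tool from outside, world axes, zero at the start; "wrist_torque": the same for the moment, N m; "grip_width": finger opening in mm.
Only numpy, scipy, OpenCV 4.12 (cv2) and the standard library are available. Lean on these libraries where they do the work, as an engineer would, in place of code of your own. Each camera call takes 0.05 s, during which the arm holds its last target.

TASK

On the steel tray stand four food-sample tubs whose lids sit loose; the sample in the one square tub has just been taken. With the fingertips gently press the square tub's lid down until it is fully home, keep it pressed for two seconds so that it seals, then draw the hand away clear. Lift or shove nothing, and leave the round tubs, their loose lids and the spoon alone.

Things in the scene. Friction and masses are not known exactly. Their poses are not given: they have to be found in the camera images.
- square_lid_top (a point): centre of the top face of the lid of the square tub, the lid to be pressed. The lid is a white square plate 68 x 68 mm, 8 mm thick, with a small paper label, and is the only square one. Standing loose its top is 60 to 56 mm above the tray's floor; fully home, 48 mm (the lid's underside then meets the tub's rim).
- square_lid (a joint): how far the square tub's lid is pressed down, in m: 0 = standing loose, 12 mm proud of the rim; 0.012 = fully home against a hard stop. It starts between 0 and 0.004. A tight sliding fit: it takes about 5 N to move anywhere over the travel, has no spring, and stays where it is left.
- square_tub: the square sample tub, loose, greyish plastic, body 58 x 58 mm, rim 66 x 66 mm, 40 mm tall without the lid, about 0.13 to 0.25 kg; origin at the centre of its underside, z up, x and y along its sides. It stands on the tray's floor, in any of four places, turned up to 40 degrees or so.
- tray: fixed stainless tray, 270 (its x) x 330 (its y) mm, 4 mm floor, rim 18 mm high above the table; origin at the centre of its underside. The four tubs stand on it in two rows, about 120 mm (100 mm at least) centre to centre, all the same height.
- spoon_grip (a point): on the handle of a steel spoon 170 mm long lying on the tray beside the tubs; to be left alone.
- round_lid_a_top (a point): centre of the top face of the lid of a round tub (lid 68 mm across, 8 mm thick, likewise loose, with its top 60 to 56 mm above the tray's floor, and as easily pressed); tub and lid are to be left alone.
- round_lid_b_top (a point): centre of the top face of the lid of a round tub (lid 68 mm across, 8 mm thick, likewise loose, with its top 60 to 56 mm above the tray's floor, and as easily pressed); tub and lid are to be left alone.
- round_lid_c_top (a point): centre of the top face of the lid of a round tub (lid 68 mm across, 8 mm thick, likewise loose, with its top 60 to 56 mm above the tray's floor, and as easily pressed); tub and lid are to be left alone.
There are look-alikes about, which are no part of the job. What is shaped like the square_tub but black, blue or brown is not meant.

How it is judged:
By the outcome, as a careful person would: the job done as asked, in the order asked, and still so for the second after the job is handed in, with the robot touching nothing.
It also fails if it takes over 32 s, if anything falls off the work surface, if the arm or the gripper's body presses on something with over 40 N, if the wrist force passes 120 N, or if a joint passes its speed limit or range.

## Working session

There is one attempt and no reset: what is moved stays moved. The work goes in short steps, each a Python script; the robot and the scene stay as the last script left them, time stands still between calls to the robot, and variables do not carry over. Pictures are saved under pics/ and viewed, and the job is handed in when it is done.

```bash
ls; mkdir -p pics; python3 - <<'E'
from plant import ctrl,sensors,optics
import cv2,numpy as np
s=sensors.read_state();print(s['t'],s['eef_pos'],s['grip_width'],s['force'],ctrl.tcp_to_tips)
for n in ("top","side"):
    im,d=optics.grab_frame(n);np.savez(f'{n}.npz',im=im,d=d)
    cv2.imwrite(f'pics/{n}0.png',im[:,:,::-1])
    p=optics.camera_params(n);print(n,p['mtx'].round(1).tolist(),p['R'].round(3).tolist(),p['t'].round(1))
E
```

```text
pics
0.0 [ 181.18008094 -544.95122674  255.08613193] 85.61662746196188 [-0.28176031 -0.90517644 -0.11220517] 25.0
top [[474.9, 0.0, 254.2], [0.0, 474.9, 194.0], [0.0, 0.0, 1.0]] [[-0.029, -1.0, 0.009], [-0.995, 0.028, -0.092], [0.092, -0.012, -0.996]] [ 52.5 680.1 934.7]
side [[478.7, 0.0, 253.1], [0.0, 478.7, 184.6], [0.0, 0.0, 1.0]] [[0.973, -0.23, 0.007], [-0.136, -0.597, -0.79], [0.185, 0.768, -0.613]] [-629.7  168.5  725.8]
```

View pics/top0.png

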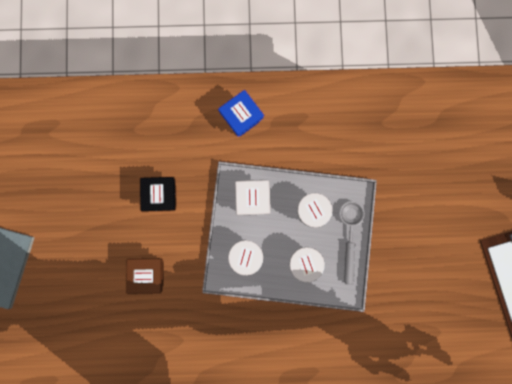

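View pics/side0.png

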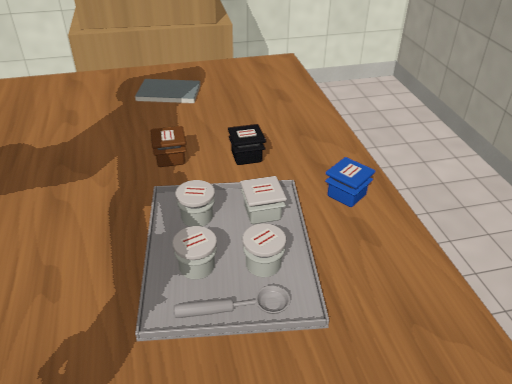

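The top view shows four white lids on the tray: square at (253,197), and round at (315,210), (246,258) and (307,265). The black (157,194), blue (241,113) and brown (144,276) tubs are look-alikes off the tray. The square lid at (253,197), side view (264,192), fits the description. Next I'll confirm it in a crop and measure it.

```bash
cat > h.py <<'E'
import numpy as np,cv2
def ray(p,u,v):
    K,R,t=p['mtx'],p['R'],p['t'];d=R.T@np.linalg.solve(K,[u,v,1]);return -R.T@t,d
def onplane(p,u,v,z):
    c,d=ray(p,u,v);return c+d*(z-c[2])/d[2]
def bydepth(p,u,v,z):
    c,d=ray(p,u,v);return c+d*z
E
python3 - <<'E'
from plant import optics
from h import *
T=np.load('top.npz');S=np.load('side.npz');P=optics.camera_params('top');Q=optics.camera_params('side')
im,d=T['im'],T['d']
hsv=cv2.cvtColor(im,cv2.COLOR_RGB2HSV);
m=((hsv[...,2]>185)&(hsv[...,1]<45)).astype(np.uint8);m[:165]=0;m[300:]=0;m[:,:215]=0;m[:,372:]=0
m=cv2.morphologyEx(m,cv2.MORPH_CLOSE,np.ones((7,7)))
cs,_=cv2.findContours(m,0,2)
for c in cs:
    if cv2.contourArea(c)<200: continue
    r=cv2.minAreaRect(c);(u,v)=r[0]
    mm=np.zeros_like(m);cv2.drawContours(mm,[c],-1,1,-1);mm=cv2.erode(mm,np.ones((5,5)))
    z=np.median(d[(mm>0)&(d>0)])
    ext=cv2.contourArea(c)/(r[1][0]*r[1][1])
    bx=cv2.boxPoints(r);w=np.array([onplane(P,*b,62) for b in bx])
    print('uv',np.round((u,v),1),'ext',round(ext,2),'depthpt',bydepth(P,u,v,z).round(1),'plane62',onplane(P,u,v,62).round(1),'sides',[round(float(np.linalg.norm(w[i]-w[i-1])),1) for i in range(4)],'ang',np.degrees(np.arctan2(*(w[1]-w[0])[[1,0]])).round(1))
# tray floor
for u,v in((280,235),(225,230),(330,280)):print('floor',bydepth(P,u,v,np.median(d[v-2:v+3,u-2:u+3])).round(1))
a=cv2.resize(im[165:300,205:375],None,fx=3,fy=3);b=cv2.resize(S['im'][170:260,160:300],None,fx=2.8,fy=2.8)
h=max(a.shape[0],b.shape[0]);pad=lambda x:np.vstack([x,np.zeros((h-x.shape[0],x.shape[1],3),np.uint8)])
o=np.hstack([pad(a[:,:390]),pad(b)]);cv2.imwrite('pics/crop1.png',o[:,:,::-1])
# side
im,d=S['im'],S['d'];hsv=cv2.cvtColor(im,cv2.COLOR_RGB2HSV)
for u,v in((255,190),(273,187),(264,195),(195,200)):
    zz=d[v-1:v+2,u-1:u+2];print('side',bydepth(Q,u,v,np.median(zz)).round(1))
E
```

```text
uv [307.7 259.2] ext 0.76 depthpt [548.2 -67.1  62.4] plane62 [548.2 -67.2  62. ] sides [66.8, 47.5, 67.1, 47.5] ang -7.8
uv [245.5 257. ] ext 0.79 depthpt [556.1  53.6  63.7] plane62 [556.   53.6  62. ] sides [65.6, 64.4, 65.6, 64.0] ang -91.7
uv [314.5 210. ] ext 0.79 depthpt [643.5 -84.1  63.9] plane62 [643.6 -84.4  62. ] sides [66.9, 65.1, 66.9, 64.7] ang -91.6
uv [252.7 197.4] ext 0.94 depthpt [671.9  36.3  61.5] plane62 [671.9  36.3  62. ] sides [67.1, 66.8, 67.2, 66.3] ang -89.4
floor [596.9 -18.6   4.5]
floor [610.6  95.3   3.4]
floor [ 501.7 -118.3    4.8]
side [658.   34.3  62.5]
side [690.7  35.   62.9]
side [670.   17.8  62.1]
side [552.1  28.6  63.9]
```

View pics/crop1.png

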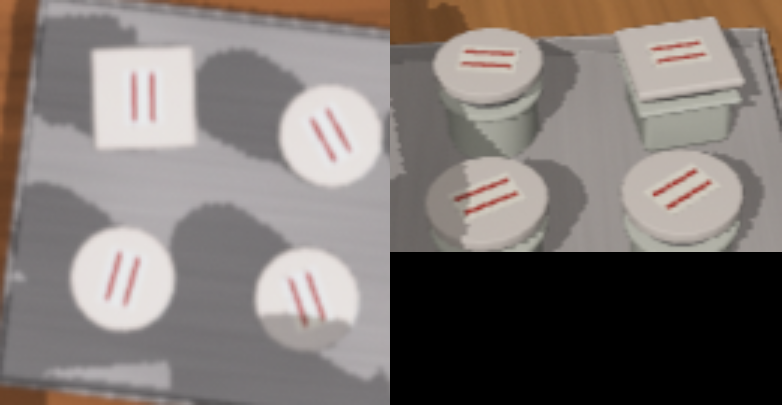

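The crop confirms the target. The only square white lid is at top pixel (253,197), measured 67 x 67 mm, centred at about (672, 36), top at z ≈ 62 (must be 60–64). The side view agrees on the height. I'll close the fingers and hover above it.

```bash
python3 - <<'E'
from plant import ctrl,sensors,optics
import numpy as np,cv2
s=sensors.read_state();print(np.round(s['eef_rot'],3).tolist(),s['t'])
def down(a):
    c,n=np.cos(a),np.sin(a);y=np.array([c,n,0]);z=np.array([0,0,-1.]);return np.column_stack([np.cross(y,z),y,z])
best=None
for a in np.radians([-0,90,180,-90]):
    q=ctrl.solve_ik([672,36.3,140],down(a));
    if q is None: continue
    e=abs(np.array(q)-s['q']).max();print(np.degrees(a),np.round(q,2),e)
    if best is None or e<best[0]:best=(e,a)
ctrl.gripper_to(0,20)
ctrl.move_ptp([672,36.3,150],down(best[1]))
ctrl.move_l([672,36.3,105],vel=60)
s=sensors.read_state();print(s['t'],s['eef_pos'].round(1),s['grip_width'],s['force'].round(2),ctrl.tcp_to_tips)
o=[]
for n in('side','wrist'):
    im,d=optics.grab_frame(n);o.append(im[100:300,120:400] if n=='side' else im[::1])
    cv2.imwrite(f'pics/{n}1.png',cv2.resize(o[-1],None,fx=2 if n=='side' else 1,fy=2 if n=='side' else 1)[:,:,::-1])
E
```

```text
[[0.949, 0.315, -0.0], [0.315, -0.949, 0.002], [0.0, -0.002, -1.0]] 0.1
0.0 [-0.07  0.51  1.38 -0.    1.25 -0.07] 1.326030606563308
90.0 [-0.07  0.51  1.38 -0.    1.25 -1.65] 1.4947493121766136
-90.0 [-0.07  0.51  1.38 -0.    1.25  1.5 ] 1.6468433414131796
4.475 [672.4  36.3 105.4] -0.13925609707358497 [ 0.53  0.6  -0.02] 25.0
```

View pics/side1.png

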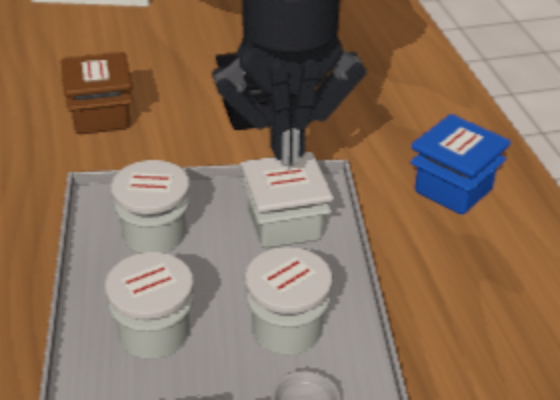

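View pics/wrist1.png

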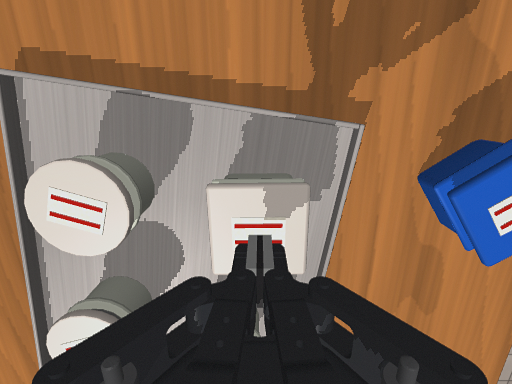

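The wrist view shows the closed tips centred on the square lid's label (260,240). The side view shows them just above the same lid at (290,160) in the crop. Now pressing slowly. The 5 N fit should yield and the hard stop should trip the threshold near TCP z ≈ 77.

```bash
python3 - <<'E'
from plant import ctrl,sensors
def st(l):
    s=sensors.read_state();print(l,round(s['t'],2),s['eef_pos'].round(2),s['force'].round(2))
    return s
hit=ctrl.move_l([672,36.3,70],vel=12,threshold=14);print(hit)
st('stop')
for i in range(4):
    ctrl.hold(0.2);s=st('h')
E
```

```text
True
stop 6.74 [672.04  36.3   77.09] [-0.59 -0.18  3.68]
h 6.94 [672.04  36.29  77.11] [-0.63 -1.02  5.55]
h 7.14 [672.06  36.28  77.14] [-0.27 -0.99  5.05]
h 7.34 [672.02  36.31  77.08] [-0.58 -0.11  4.89]
h 7.54 [672.02  36.3   77.08] [-0.73 -1.    4.57]
```

The tips stopped at z = 52.1, which is the home height. The holding force is only about 5 N, so I'll press slightly harder to confirm the hard stop, then hold.

```bash
python3 - <<'E'
from plant import ctrl,sensors
def st(l):
    s=sensors.read_state();print(l,round(s['t'],2),s['eef_pos'].round(2),s['force'].round(2))
    return s
z=77.1;
for i in range(8):
    z-=0.4
    ctrl.move_l([672,36.3,z],vel=4,threshold=25);s=st(f'z{z:.1f}')
    if s['force'][2]>15: break
for i in range(6):
    ctrl.hold(0.5);st('h')
E
```

```text
z76.7 7.94 [672.12  36.29  77.1 ] [-1.33 -0.64  5.76]
z76.3 8.19 [672.11  36.3   77.09] [-2.58 -0.1   7.36]
z75.9 8.44 [672.13  36.32  77.05] [-2.16  0.06  8.54]
z75.5 8.69 [672.15  36.33  77.04] [-4.16  0.32 10.69]
z75.1 8.94 [672.16  36.29  77.02] [-5.37  0.1  12.95]
z74.7 9.19 [672.18  36.3   77.01] [-5.91  0.42 14.18]
z74.3 9.44 [672.22  36.29  77.02] [-6.24 -0.14 14.39]
z73.9 9.69 [672.23  36.32  77.  ] [-6.58  0.73 17.15]
h 10.19 [672.21  36.29  76.98] [-7.22  0.5  17.4 ]
h 10.69 [672.22  36.3   76.98] [-7.45 -0.02 18.15]
h 11.19 [672.23  36.31  76.99] [-7.8  -0.45 16.13]
h 11.69 [672.2   36.29  76.97] [-7.07  0.32 15.69]
h 12.19 [672.22  36.3   76.98] [-5.86  0.67 16.83]
h 12.69 [672.23  36.28  77.  ] [-7.1  -1.04 16.68]
```

The lid is on the hard stop: force climbed to 17 N with less than 0.15 mm of movement, and it was held for 3 s. Drawing straight up.

```bash
python3 - <<'E'
from plant import ctrl,sensors,optics
from h import *
ctrl.move_l([672,36.3,90],vel=30)
ctrl.move_l([672,36.3,230],vel=120)
q=np.array(sensors.read_state()['q']);q[0]-=0.9;ctrl.set_joints(q)
s=sensors.read_state();print(s['t'],s['eef_pos'].round(1),s['force'].round(2))
im,d=optics.grab_frame('top');sim,sd=optics.grab_frame('side')
P=optics.camera_params('top')
T=np.load('top.npz');S=np.load('side.npz')
for n,A,D in(('before',T['im'],T['d']),('after',im,d)):
  hsv=cv2.cvtColor(A,cv2.COLOR_RGB2HSV)
  m=((hsv[...,2]>170)&(hsv[...,1]<45)).astype(np.uint8);m[:165]=0;m[300:]=0;m[:,:215]=0;m[:,372:]=0
  m=cv2.morphologyEx(m,cv2.MORPH_CLOSE,np.ones((7,7)))
  for c in cv2.findContours(m,0,2)[0]:
    if 400<cv2.contourArea(c)<2500:
      r=cv2.minAreaRect(c);mm=np.zeros_like(m);cv2.drawContours(mm,[c],-1,1,-1);mm=cv2.erode(mm,np.ones((5,5)))
      print(n,np.round(r[0],1),bydepth(P,*r[0],np.median(D[(mm>0)&(D>0)])).round(1),round(r[2],1))
o=np.hstack([cv2.resize(x[165:340,140:330],None,fx=2,fy=2) for x in(S['im'],sim)])
o2=np.hstack([cv2.resize(x[150:310,190:380],None,fx=2,fy=1.5) for x in(T['im'],im)])
cv2.imwrite('pics/after.png',np.vstack([o,o2])[:,:,::-1])
E
```

```text
16.7917 [ 446.7 -502.3  228.6] [0.12 0.33 0.97]
after [252.5 200. ] [667.5  36.7  53. ] 90.0
```

View pics/after.png

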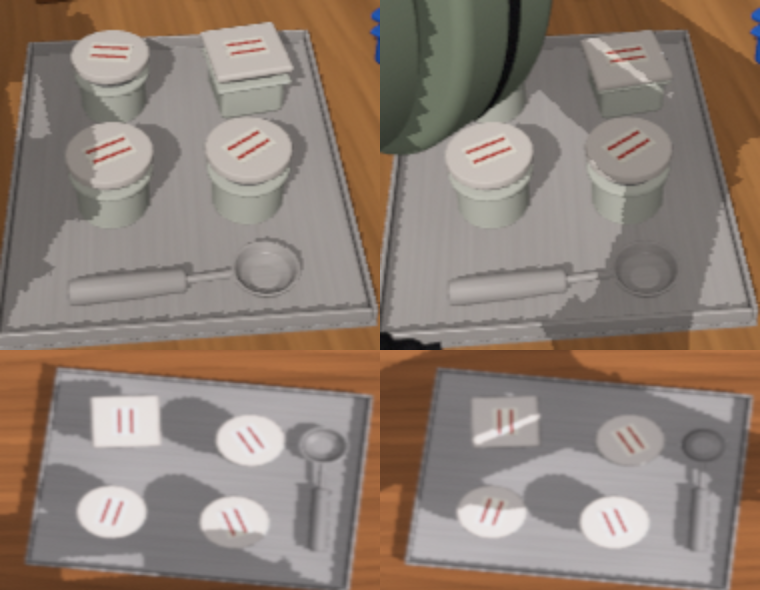

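The after pictures (right half) show the square lid flat on the tub's rim, with its top at z ≈ 53 (was 62). The round lids and spoon stand where they were, and the hand is well clear. Handing in.

```bash
python3 -c "
from plant import ctrl
ctrl.finish_job()"
```

```text
the job is handed in; nothing more can be done
```

I pressed the square tub's lid fully home with the closed fingertips, held it there for about 3 s at 16–18 N, drew straight up, swung clear and handed the job in at about 17 s.

- **Lid home:** the fingertips stopped at z ≈ 52 mm, the fully-home height. Pushing harder took the force from 5 to 17 N with almost no further travel. The lid's top read z ≈ 53 mm in the top camera afterwards, against 62 before, and the side view shows it sitting on the rim.
- **Nothing else disturbed:** the before and after pictures show the spoon and the round tubs unmoved. The arm hid one round tub in the side view, so that one was checked only from the top.
- **Checks that fell short:**
  - The automatic comparison of lid positions failed: shadows and a looser brightness threshold spoiled the mask. It found no lid in the before picture and only the square one after, so I judged the other things by eye.
  - That mask put the square lid's centre 4 mm off in x from the first measurement. I put this down to the mask catching only the lit strip of the lid, because the lid looks unmoved in both views.
  - There was a sideways force of about 7 N during the press.

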